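# Find the high pad on a welded machine base

### The job

One of the six pads on the welded base stands proud and has to be ground down. Working along the base from the robot's right to its left, the near pad before the far one in each pair, press the sprung probe on every pad for a moment until its spring just gives, never near the end of its travel, to feel which is highest. Then leave the probe standing upright by itself on the highest pad to mark it, and leave the other loose things where they are.

Things in the scene. Friction and masses are not known exactly. Their poses are not given: they have to be found in the camera images.
- plate: Grey welded machine base, strapped to the bench, immovable: a plate 200 (x) by 290 (y) by 15 mm thick, origin at the centre of its underside, z up. Six pads sit on it (see pad_field). A flange along the +x edge (x = 90 to 100 mm) rises to 47 mm; two strap clamps at the -x corners (x = -110 to -74 mm, y about -128 and +128 mm) rise to 35 mm.
- pad_field (a point): Middle of the six plain round steel pads, 27 mm above the plate's origin, axes as the plate's. The pads are 44 mm wide, fixed, centred from here at y = -85, 0, +85 mm (right, middle, left pair), x = -45 (near) and +45 mm (far). Five have their tops level with this point (within 0.3 mm); the sixth, any one of them, stands 2.0 to 2.6 mm above it.
- probe: Height probe, 0.25 kg, standing on the bench: aluminium block 34 (x) by 30 (y) mm, from 26 to 88 mm above the origin, on a round flat steel foot 32 mm wide, 8 mm thick. Origin: centre of the foot's underside with the foot fully out, z up. A dial 28 mm wide stands 9 mm off the block's +x face, 59 to 87 mm up; grasp the block across y, about 62 mm up.
- foot (a point): Centre of the underside of the probe's foot; it moves up towards the block as the spring is pressed.
- plunger (a joint): How far the probe's foot is pushed up into the block, m: 0 fully out, end stop at 0.010. The spring is preloaded: it gives nothing below 3 N, then 2 N per mm (5 N at 1 mm, 19 N at 8 mm). The probe's own weight (about 2 N on the spring) does not press it in.
- nut: Loose steel nut, 25 mm across and 10 mm high, lying on the plate between the pads; origin under its centre.
- washer: Loose steel washer, 32 mm across and 4 mm high, lying on the plate between the pads; origin under its centre.
- hammer: Hammer lying on the bench, left of the base.
- wrench: Wrench lying on the bench, to the right of the probe.
- tin: Plain metal can, 70 mm across and 100 mm high, standing on the bench on the far right; origin under its centre.
- offcut: Piece of steel angle 120 mm long, 40 mm high, lying on the bench on the left.
- brush: Brush lying on the bench, at the near right.
There are look-alikes about, which are no part of the job. Leave any pink look-alike of the probe alone.

How it is judged (in metres and radians):
On the way, in this order (a step that is already met when the one before it is completed fails the run):
1. the probe is pressed on the near pad of the right-hand pair until its spring gives (value of joint plunger above 0.0003 m and x of foot in the frame of plate between -0.065 and -0.025 m and y of foot in the frame of plate between -0.105 and -0.065 m and z of foot in the frame of plate between 0.025 and 0.031 m), for 0.1 s.
2. the probe is pressed on the far pad of the right-hand pair until its spring gives (value of joint plunger above 0.0003 m and x of foot in the frame of plate between 0.025 and 0.065 m and y of foot in the frame of plate between -0.105 and -0.065 m and z of foot in the frame of plate between 0.025 and 0.031 m), for 0.1 s.
3. the probe is pressed on the near pad of the middle pair until its spring gives (value of joint plunger above 0.0003 m and x of foot in the frame of plate between -0.065 and -0.025 m and y of foot in the frame of plate between -0.02 and 0.02 m and z of foot in the frame of plate between 0.025 and 0.031 m), for 0.1 s.
4. the probe is pressed on the far pad of the middle pair until its spring gives (value of joint plunger above 0.0003 m and x of foot in the frame of plate between 0.025 and 0.065 m and y of foot in the frame of plate between -0.02 and 0.02 m and z of foot in the frame of plate between 0.025 and 0.031 m), for 0.1 s.
5. the probe is pressed on the near pad of the left-hand pair until its spring gives (value of joint plunger above 0.0003 m and x of foot in the frame of plate between -0.065 and -0.025 m and y of foot in the frame of plate between 0.065 and 0.105 m and z of foot in the frame of plate between 0.025 and 0.031 m), for 0.1 s.
6. the probe is pressed on the far pad of the left-hand pair until its spring gives (value of joint plunger above 0.0003 m and x of foot in the frame of plate between 0.025 and 0.065 m and y of foot in the frame of plate between 0.065 and 0.105 m and z of foot in the frame of plate between 0.025 and 0.031 m), for 0.1 s.
At the end, for the whole second after the job is handed in: The probe stands by itself, upright within 0.05 rad and at rest, with its foot resting on the high pad: the foot's underside is 28.2 to 30.5 mm above the plate's underside, which none of the other pads gives, and within the field of pads (z of foot in the frame of plate between 0.0282 and 0.0305 m and x of foot in the frame of plate between -0.07 and 0.07 m and y of foot in the frame of plate between -0.11 and 0.11 m and angle between probe's own z axis and vertical below 0.05 rad and linear speed of probe below 0.01 m/s and angular speed of probe below 0.1 rad/s); the robot touches nothing.
It fails at once if the probe's spring is run near its end stop (foot pushed in more than 8 mm, about 19 N) (value of joint plunger above 0.008 m).
It fails at once if another loose thing (nut, washer, hammer, wrench, tin, offcut or brush) is moved more than 20 mm (distance of any of nut, washer, hammer, wrench, tin, offcut, brush from where it was at the start of the episode above 0.02 m).
It also fails if it takes over 64 s, if anything falls off the work surface, if the arm or the gripper's body presses on something with over 40 N, if the wrist force passes 120 N, or if a joint passes its speed limit or range.

### The arm

A 6-joint arm with a two-finger parallel gripper is mounted at the origin on the work surface. World frame = base frame: x ahead of the robot, y to its left, z up, the work surface at z = 0. Lengths are in m, angles in degrees, forces in N, time in s.
With the tool pointing down it reaches from about 0.4 to 0.825 m from the base axis. Payload 7 kg.
Tool frame: the origin (TCP) lies midway between the tips of the shut fingers; the grasp point (between the pads) lies 19 mm behind it; z points along the fingers, y is the direction in which the jaws open and shut (so a half turn about z gives the same grasp; the last joint's range is limited). The gripper opens to 88 mm and grips with 3 to 60 N. Pads are 19 mm wide; open, the fingers measure 130 mm over their backs; the gripper's body (78 mm by 193 mm) begins 47 mm behind the grasp point.
Start: joints at [-53.566, 20.546, 0.682, 0, -70.136, -16.507], TCP at [0.23, -0.635, 0.227] pointing down, gripper open.
Joint ranges: [-176.03, 176.03], [-82.01, 121.73], [-58.28, 71.71], [-173.87, 95.51], [-174.79, -0.11], [-173.66, 173.66]. Speed limits (degrees/s): [136.94, 136.94, 172.46, 180, 180, 180].

### API

Orientations are given as a 3x3 rotation matrix whose columns are the frame's x, y, z axes.
In Python, from rig import robot gives the robot as it stands. Calls block until the motion is done:
- robot.goto(position, orientation): joint-space move of the TCP to a pose.
- robot.servo_line(position, ori=None, speed=0.15): straight line of the TCP; ori=None keeps the orientation; speed is the mean speed in m/s.
- robot.movej(angles): joint-space move.
- robot.move_gripper(opening): opening from 0.0 (shut) to 1.0 (fully open); the grip force is fixed at half the most; returns when the fingers have stopped.
- robot.dwell(seconds).
- robot.ik(position, orientation): joint angles nearest the present ones, or None.
- robot.grab_frame(name): name is "scene" or "top"; returns (picture, depth): 420x560x3 uint8, red, green, blue; 420x560 float32, m along the optical axis (not along the pixel's ray), 0 where there is no reading.
- robot.camera_info(name): a dict with "vfov" (degrees; the focal length in pixels is half the picture's height over the tangent of half this angle, whatever the lens; pixels are square), "cx", "cy" (the principal point, pixels), "view" (4x4, takes a point from world to camera coordinates). Camera axes: x right, y down, z forward; pixel columns grow to the right and rows downward; lengths in m; the calibration is good to about 2 mm. A picture is of the moment at which its call begins. camera_info takes no time and is no camera call.
A pose or a line that the arm cannot do raises robot.Unreachable and nothing moves.
- robot.job_done(): hands the job in, once; it reports no verdict.
Readings, each from a call of its own:
- robot.read_t(): time.
- robot.read_qpos(): joint angles.
- robot.read_qvel(): joint speeds.
- robot.read_effort(): joint torques, N m.
- robot.read_position(): TCP position.
- robot.read_tcp_rot(): TCP orientation.
- robot.read_force(): force on the tool from outside, world axes, zero at the start.
- robot.read_ft_torque(): the same for the moment, N m.
- robot.read_grip_width(): opening from 0.0 (shut) to 1.0 (fully open).
Only numpy, scipy, OpenCV 4.12 (cv2) and the standard library are available. Lean on these libraries where they do the work, as an engineer would, in place of code of your own. Each camera call takes 0.05 s, during which the arm holds its last target. There are 200 camera calls.

## Working session

There is one attempt and no reset: what is moved stays moved. The work goes in short steps, each a Python script; the robot and the scene stay as the last script left them, time stands still between calls to the robot, and variables do not carry over. Pictures are saved under pics/ and viewed, about 8 in all and at most 12, crops included, and the job is handed in when it is done.

```bash
mkdir -p pics; ls; cat > h.py <<'E'
import numpy as np,cv2
from rig import robot
def grab(n):
    im,d=robot.grab_frame(n); c=robot.camera_info(n); f=210/np.tan(np.radians(c['vfov'])/2)
    v,u=np.mgrid[:420,:560]
    P=np.stack([(u-c['cx'])/f*d,(v-c['cy'])/f*d,d,np.ones_like(d)],-1)@np.linalg.inv(c['view']).T
    W=P[...,:3]; W[d==0]=np.nan
    return im,d,W
E
python3 - <<'E'
from h import *
for n in("scene","top"):
    im,d,W=grab(n); np.savez(f'pics/{n}.npz',im=im,d=d,W=W)
    cv2.imwrite(f'pics/{n}0.png',im[...,::-1]); c=robot.camera_info(n); print(n,c, np.linalg.inv(c['view'])[:3,3])
print(robot.read_tcp_rot(),robot.read_t(),robot.read_force())
E
```

```text
pics
scene {'vfov': 53.7957352288006, 'cx': 282.7536241719098, 'cy': 202.0460896485804, 'view': array([[-0.57627138,  0.81695652,  0.02221131,  0.27145688],
       [ 0.44327885,  0.33528534, -0.83131679, -0.17943934],
       [-0.6865968 , -0.46921826, -0.55535489,  1.39678655],
       [ 0.        ,  0.        ,  0.        ,  1.        ]])} [1.19500367 0.49379267 0.62051189]
top {'vfov': 52.34100234136328, 'cx': 283.05067585032555, 'cy': 203.20369523788662, 'view': array([[-0.01520138, -0.9997941 ,  0.0134412 ,  0.02762515],
       [-0.99782013,  0.01430526, -0.06442324,  0.48440621],
       [ 0.06421769, -0.01439122, -0.99783214,  1.12636554],
       [ 0.        ,  0.        ,  0.        ,  1.        ]])} [0.41143761 0.03689969 1.15475944]
[[-9.40155591e-01 -3.40744839e-01 -6.48182576e-04]
 [-3.40745423e-01  9.40154633e-01  1.35022178e-03]
 [ 1.49310748e-04  1.49028380e-03 -9.99998878e-01]] 0.1 [ 0.1964525   0.66597151 -0.26074883]
```

View pics/scene0.png

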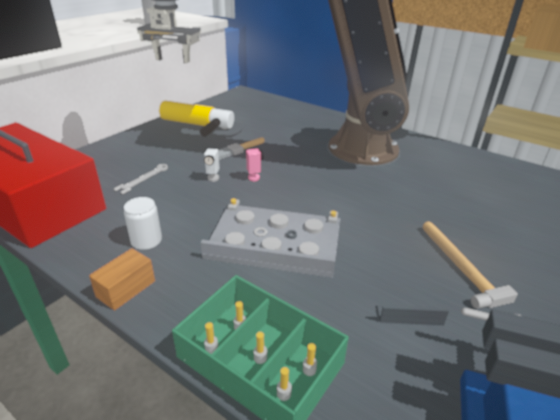

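View pics/top0.png

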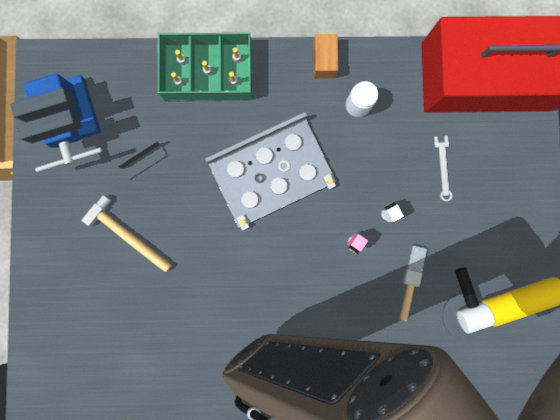

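Scene: the plate is yawed about 25° around top (270,172), with the flange away from the robot. The white probe is at top (393,212), and the pink look-alike at (357,243). Next I measure both with the depth.

```bash
python3 - <<'E'
from h import *
T=np.load('pics/top.npz');S=np.load('pics/scene.npz')
W=T['W'];im=T['im']
for (u,v) in [(330,260),(150,300),(480,180),(270,60)]: print('bench',u,v,W[v,u].round(4))
for n,D in(('top',T),('scene',S)):
    W=D['W'];x,y,z=W[...,0],W[...,1],W[...,2]
    reg=(x>.35)&(x<.75)&(y>-.2)&(y<.3)
    # plate surface
    m=reg&(z>.010)&(z<.020); m=cv2.morphologyEx(m.astype('u1'),cv2.MORPH_OPEN,np.ones((3,3)))
    k,l,s,c=cv2.connectedComponentsWithStats(m); i=1+np.argmax(s[1:,4]); p=W[l==i]
    print(n,'plate pts',len(p),p.mean(0).round(4),cv2.minAreaRect((p[:,:2]*1000).astype('f4')))
    m=reg&(z>.010)&(z<.06);m=cv2.morphologyEx(m.astype('u1'),cv2.MORPH_OPEN,np.ones((3,3)))
    k,l,s,c=cv2.connectedComponentsWithStats(m); i=1+np.argmax(s[1:,4]); p=W[l==i]
    print('  all',len(p),cv2.minAreaRect((p[:,:2]*1000).astype('f4')))
    m=reg&(z>.0225)&(z<.032); m=cv2.morphologyEx(m.astype('u1'),cv2.MORPH_OPEN,np.ones((3,3)))
    k,l,s,c=cv2.connectedComponentsWithStats(m)
    for i in range(1,k):
        if s[i,4]>30:
            p=W[l==i]; print('  pad?',s[i],p.mean(0).round(4), ((p.max(0)+p.min(0))/2).round(4),np.median(p[:,2]).round(4))
    m=(x>.3)&(x<.6)&(y<-.1)&(y>-.4)&(z>.075)&(z<.1)
    k,l,s,c=cv2.connectedComponentsWithStats(m.astype('u1'))
    for i in range(1,k):
        if s[i,4]>15:
            p=W[l==i]; print('  top?',s[i],c[i].round(1),p.mean(0).round(4),cv2.minAreaRect((p[:,:2]*1000).astype('f4')))
a=cv2.resize(im[185:260,335:425],None,fx=4.3,fy=4.3,interpolation=cv2.INTER_CUBIC)
b=cv2.resize(S['im'][135:195,190:275],None,fx=4.6,fy=4.6,interpolation=cv2.INTER_CUBIC)
h=max(len(a),len(b));o=np.zeros((h,a.shape[1]+b.shape[1],3),'u1');o[:len(a),:a.shape[1]]=a;o[:len(b),a.shape[1]:]=b
cv2.imwrite('pics/probe.png',o[...,::-1]);print(o.shape)
E
```

```text
bench 330 260 [ 0.3308 -0.1038 -0.0012]
bench 150 300 [0.2332 0.3775 0.0012]
bench 480 180 [ 0.5415 -0.519   0.0006]
bench 270 60 [ 0.8833  0.0503 -0.    ]
top plate pts 5753 [0.5688 0.0488 0.0148] ((567.767822265625, 48.00236511230469), (191.47488403320312, 290.3584899902344), 24.670251846313477)
  all 8161 ((567.315185546875, 47.73663330078125), (210.45034790039062, 290.586181640625), 24.60459327697754)
  pad? [285 135  16  15 182] [ 0.647  -0.0088  0.0266] [ 0.6476 -0.0072  0.0271] 0.0262
  pad? [257 148  16  16 204] [0.6123 0.0683 0.0266] [0.612  0.0681 0.0271] 0.0265
  pad? [228 161  16  17 205] [0.5767 0.1462 0.0268] [0.5769 0.1455 0.0271] 0.0267
  pad? [300 165  16  15 164] [ 0.5666 -0.0466  0.0268] [ 0.5663 -0.0458  0.0273] 0.0266
  pad? [272 178  12  16 142] [0.5305 0.0328 0.0288] [0.531  0.0345 0.0275] 0.0289
  pad? [242 192  16  16 190] [0.4945 0.1085 0.0267] [0.4952 0.1091 0.027 ] 0.0268
  top? [385 202  19  20 216] [394.1 211.6] [ 0.455  -0.257   0.0863] ((455.6918029785156, -258.3332824707031), (44.132633209228516, 31.465059280395508), 27.29134750366211)
  top? [349 234
[... 1323 characters left out ...]
539 0.0274] 0.0272
  pad? [263 258  16   5  56] [0.6577 0.1002 0.0275] [0.6588 0.1    0.0275] 0.0276
  pad? [280 260  15   5  50] [0.6429 0.1322 0.0276] [0.6432 0.1315 0.0274] 0.0273
  pad? [296 262  13   5  42] [0.6303 0.1608 0.0272] [0.6302 0.1607 0.027 ] 0.0272
  pad? [314 265  11   4  33] [0.6147 0.1937 0.0275] [0.6139 0.193  0.0276] 0.0271
  top? [204 149  14  13 134] [210.4 154.8] [ 0.4615 -0.2557  0.0853] ((458.0339050292969, -259.661865234375), (46.78956604003906, 31.171140670776367), 26.545495986938477)
  top? [246 149  17  11 133] [253.7 153.9] [ 0.3832 -0.1641  0.085 ] ((378.845458984375, -167.64993286132812), (34.42885208129883, 43.8839225769043), 62.64521408081055)
(322, 778, 3)
```

View pics/probe.png

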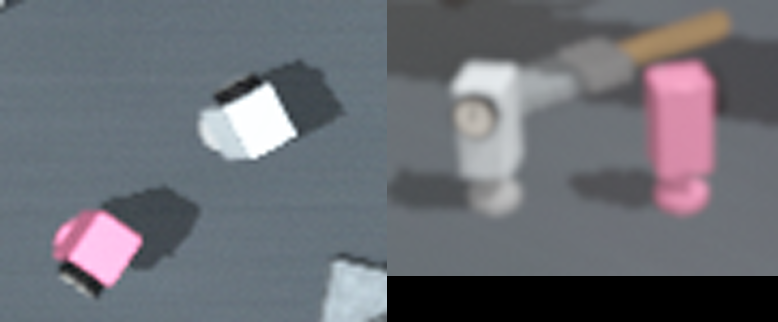

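The probe (the dial faces +x, yaw about 27°) is at roughly (0.4525,-0.261). Its size and height fit the given dimensions. The plate centre is at (0.572,0.0495), yaw 24.65°, and the pads agree with it to about 2 mm. By depth, the near middle pad looks high, which I'll confirm by feel. Grasping now.

```bash
cat >> h.py <<'E'
def R(yaw):
    c,s=np.cos(np.radians(yaw)),np.sin(np.radians(yaw)); return np.array([[-c,-s,0],[-s,c,0],[0,0,-1.]])
C=np.array([.5722,.0493]); YAW=24.65
def pad(px,py):
    c,s=np.cos(np.radians(YAW)),np.sin(np.radians(YAW)); return C+np.array([c*px-s*py,s*px+c*py])
def fz(n=5):
    return np.mean([robot.read_force()[2] for _ in range(n)])
E
python3 - <<'E'
from h import *
p=[.4525,-.261]
robot.goto([*p,.16],R(27)); print(robot.read_t(),robot.read_position())
robot.servo_line([*p,.043],speed=.1)
robot.move_gripper(0.0); print(robot.read_t(),robot.read_position(),robot.read_grip_width()*88,robot.read_force())
robot.servo_line([*p,.13],speed=.1); robot.dwell(.2)
print(robot.read_t(),robot.read_force(),robot.read_grip_width()*88)
im,d,W=grab("scene");a=im[110:260,150:300]
im2,_,_=grab("top");b=im2[160:260,340:440]
o=np.hstack([cv2.resize(a,(400,400),interpolation=2),cv2.resize(b,(400,400),interpolation=2)])
cv2.imwrite('pics/grasp.png',o[...,::-1])
E
```

```text
1.7167 [ 0.45257022 -0.26166356  0.16017316]
3.975 [ 0.45249988 -0.26100576  0.04301841] 30.06881788074688 [-0.52721379  0.55812095  0.59417533]
5.1917 [ 0.209681    0.26684219 -2.72564458] 29.50947755204499
```

View pics/grasp.png

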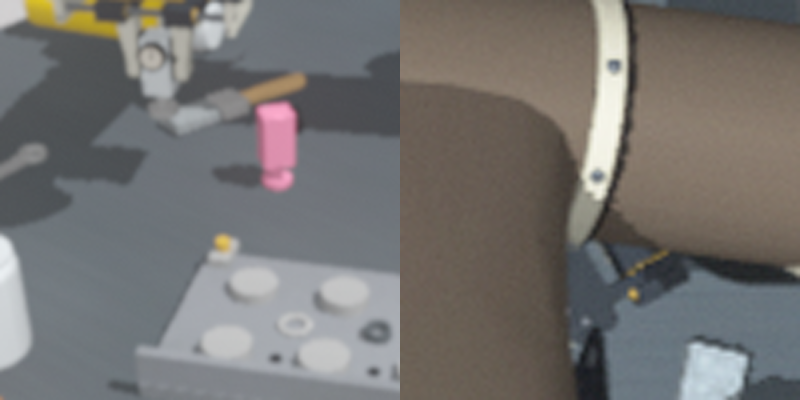

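The left half shows the probe hanging upright between the fingers at (155,60), dial outward. It reads 30 mm and about 2.6 N, as expected. Pressing the first pad in small steps.

```bash
cat >> h.py <<'E'
OFF=.043
def press(px,py,th=4.6):
    """foot lowered on the pad in 0.4 mm steps until dF>th; returns foot z there"""
    p=pad(px,py)
    if robot.read_position()[2]>OFF+.07: robot.goto([*p,OFF+.06],R(YAW))
    else: robot.servo_line([*p,OFF+.042],speed=.12)
    robot.servo_line([*p,OFF+.033],speed=.05); robot.dwell(.15); f0=fz(); log=[]; z=.032
    while z>.0225:
        robot.servo_line([*p,OFF+z],speed=.02); robot.dwell(.05); f=fz()-f0
        log.append((round((robot.read_position()[2]-OFF)*1e3,2),round(f,2)))
        if f>th: break
        z-=.0004
    robot.dwell(.25); log.append(('end',round(fz()-f0,2)))
    robot.servo_line([*p,OFF+.042],speed=.08)
    print((px,py),'t',round(robot.read_t(),2),'grip',round(robot.read_grip_width()*88,1),log,robot.read_position()[:2]-p,flush=True)
    return f>th
E
python3 - <<'E'
from h import *
print(press(-.045,-.085))
E
```

```text
(-0.045, -0.085) t 12.19 grip 29.9 [(np.float64(32.06), np.float64(-0.13)), (np.float64(31.59), np.float64(1.06)), (np.float64(31.19), np.float64(-0.61)), (np.float64(30.81), np.float64(0.15)), (np.float64(30.38), np.float64(-0.19)), (np.float64(30.0), np.float64(0.16)), (np.float64(29.6), np.float64(0.33)), (np.float64(29.18), np.float64(-0.66)), (np.float64(28.77), np.float64(-0.48)), (np.float64(28.39), np.float64(-0.76)), (np.float64(27.98), np.float64(0.81)), (np.float64(27.61), np.float64(-0.36)), (np.float64(27.19), np.float64(-0.17)), (np.float64(27.05), np.float64(4.15)), (np.float64(26.52), np.float64(4.78)), ('end', np.float64(4.64))] [0.00032633 0.0001302 ]
True
```

Contact at about 27.1 mm; it gave at 4.7 N, so this pad is level. On to the other five, starting lower and adding a small extra push for margin.

```bash
sed -i 's/z=.032$/z=.0308/; s/OFF+.033\]/OFF+.0312]/; s/if f>th: break/if f>th: robot.servo_line([*p,OFF+z-.0003],speed=.02); break/; s/log=\[\]; z/log=[]; z/' h.py
python3 - <<'E'
from h import *
for q in[(.045,-.085),(-.045,0),(.045,0),(-.045,.085),(.045,.085)]:
    if not press(*q): print('no contact');break
E
```

```text
(0.045, -0.085) t 18.36 grip 29.9 [(np.float64(30.89), np.float64(-0.32)), (np.float64(30.39), np.float64(-0.14)), (np.float64(29.98), np.float64(-0.12)), (np.float64(29.58), np.float64(-0.27)), (np.float64(29.17), np.float64(-0.83)), (np.float64(28.8), np.float64(0.79)), (np.float64(28.36), np.float64(0.19)), (np.float64(27.95), np.float64(-0.42)), (np.float64(27.57), np.float64(0.5)), (np.float64(27.19), np.float64(0.31)), (np.float64(26.85), np.float64(0.37)), (np.float64(26.7), np.float64(3.93)), (np.float64(26.17), np.float64(4.77)), ('end', np.float64(5.8))] [1.73725474e-04 9.95222861e-05]
(-0.045, 0) t 22.68 grip 30.4 [(np.float64(30.91), np.float64(0.77)), (np.float64(30.45), np.float64(0.55)), (np.float64(29.98), np.float64(0.13)), (np.float64(29.58), np.float64(0.72)), (np.float64(29.44), np.float64(4.12)), (np.float64(28.93), np.float64(5.16)), ('end', np.float64(5.87))] [0.00017522 0.0001586 ]
(0.045, 0) t 28.84 grip 29.9 [(np.float64(30.88), np.float64(-0.82)), (np.float64(30.4), np.float64(-1.06)), (np.float64(29.96), np.float64(0.29)), (np.float64(29.57), np.float64(-0
[... 955 characters left out ...]
 (np.float64(25.67), np.float64(6.14)), ('end', np.float64(5.67))] [-1.41602014e-05  1.41073990e-04]
(0.045, 0.085) t 41.77 grip 29.7 [(np.float64(30.86), np.float64(0.42)), (np.float64(30.39), np.float64(2.27)), (np.float64(29.97), np.float64(1.22)), (np.float64(29.57), np.float64(1.59)), (np.float64(29.17), np.float64(0.86)), (np.float64(28.79), np.float64(0.92)), (np.float64(28.39), np.float64(0.32)), (np.float64(28.01), np.float64(1.41)), (np.float64(27.6), np.float64(-0.06)), (np.float64(27.16), np.float64(0.34)), (np.float64(27.03), np.float64(3.72)), (np.float64(26.58), np.float64(4.44)), (np.float64(26.13), np.float64(5.63)), ('end', np.float64(6.52))] [4.89125815e-05 1.47361345e-04]
```

The near middle pad is highest: contact at about 29.45 mm, against 26.7–27.1 mm on the others. Placing the probe there.

```bash
python3 - <<'E'
from h import *
p=pad(-.045,0)
robot.servo_line([*p,OFF+.042],speed=.12); robot.servo_line([*p,OFF+.0302],speed=.05); robot.dwell(.15); f0=fz()
for z in(.0298,.0295,.0293,.0291):
    robot.servo_line([*p,OFF+z],speed=.02); robot.dwell(.05); f=fz()-f0; print(z,f)
    if f>2: break
robot.move_gripper(1.0); robot.dwell(.2); print(robot.read_t(),robot.read_grip_width())
robot.servo_line([*p,.21],speed=.12)
robot.goto([.35,-.45,.25],R(YAW)); print(robot.read_t(),robot.read_force())
t,_,W=grab("top"); s,_,V=grab("scene")
for n,w in(('top',W),('scene',V)):
    x,y,z=w[...,0],w[...,1],w[...,2]
    m=(abs(x-p[0])<.05)&(abs(y-p[1])<.05)&(z>.10)&(z<.13); q=w[m]
    print(n,p,m.sum(),q.mean(0),np.nanmax(z[m]),cv2.minAreaRect((q[:,:2]*1000).astype('f4')))
o=np.hstack([cv2.resize(s[150:290,180:370],(400,295),interpolation=2),cv2.resize(t[100:240,190:380],(400,295),interpolation=2)])
cv2.imwrite('pics/end.png',o[...,::-1])
E
```

```text
0.0298 -0.6377960195480032
0.0295 -1.0294233471971708
0.0293 1.4163173617076126
0.0291 3.1210003819299748
45.9583 0.9984160295812426
49.125 [ 0.30515705 -0.7521999  -0.23709679]
top [0.53130074 0.03053167] 219 [0.53325373 0.0326625  0.11580064] 0.12197451790360958 ((534.5167846679688, 32.81764221191406), (43.17272186279297, 29.83356285095215), 23.36262321472168)
scene [0.53130074 0.03053167] 222 [0.54136069 0.03532012 0.11371875] 0.12033373867039454 ((536.3338623046875, 31.948036193847656), (46.4539680480957, 29.135944366455078), 24.43661880493164)
```

View pics/end.png

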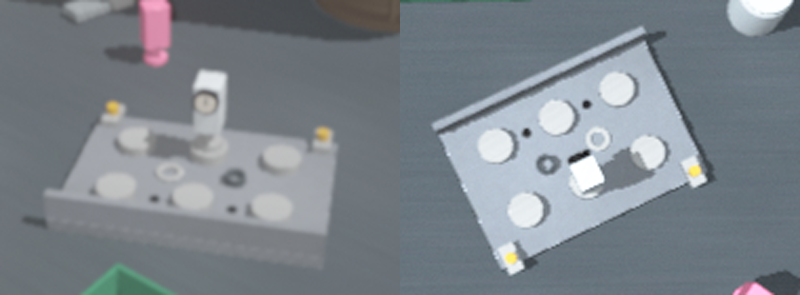

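The probe stands upright on the near middle pad: scene crop (210,150), top crop (587,175). The nut and washer haven't moved, and the gripper is clear. Handing in.

```bash
python3 -c "
from h import *
robot.job_done()"
```

```text
the job is handed in; nothing more can be done
```

I pressed the probe on all six pads in the required order and left it standing on the near pad of the middle pair, which is the high one. The job is handed in at about 49 s of the 64 s; no verdict was reported.

- **Feeling the pads:** contact on the near middle pad came at about 29.4 mm, and on the other five at about 26.7–27.1 mm. The first depth images also showed this pad about 2 mm higher. The spring gave on every pad, at 4.6 to 6.5 N, so by force it was pushed in no more than about 2 mm.
- **Final check:** the last pictures and depth show the probe upright. Its centre is within about 2 mm of the pad centre and its top is at about 117 mm, as it should be. The nut and washer are in place. The robot was withdrawn and its force reading was back to noise.
- **Limits:** I checked uprightness from the pictures only and did not measure the tilt. I moved nothing near the hammer, wrench, tin, offcut or brush, and did not measure them again. The force readings had about 1 N of noise, so single contact heights are good to about 0.4 mm. None of the checks failed or disagreed.

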